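# Finish packing the sampling kit box

### The job

Finish packing the shallow grey kit box round the timer that already lies in it: stand the shorter of the two labelled screw-cap bottles in the wide gap on one side of the timer, and the taller of the two small unlabelled bottles in the narrow gap on the other side. Set both down gently, upright on the box's floor, leave the timer lying flat in its place and let go.

Things in the scene. Friction and masses are not known exactly. Their poses are not given: they have to be found in the camera images.
- kit_box: Shallow open grey box fixed on the bench, outside 92 x 196 mm (x, y), rim 28 mm high, walls 4 mm, floor 3 mm thick. Origin: centre of its underside; y along its long side, z up. Gap centres on x = 0: wide gap (74 mm long) at y = +57 mm, narrow gap (52 mm) at y = -68 mm, the timer between them (y -42 to +20 mm). Hold things by their upper half to keep fingers above the rim.
- timer: Flat white bench timer, 62 x 62 x 19 mm, lying loose in the box with its edges along the box's. Origin: centre of its underside; z up.
- bottle_mid (a point): Centre, half-way up (55 mm over its foot), of the bottle for the wide gap: the shorter of two labelled round screw-cap bottles, 56 mm across, 110 mm high, about 0.2 kg, loose on the bench; body straight up to about 65 mm, cap narrower. The other one (66 mm across, 132 mm high) is a bystander. z along its axis, up.
- small_bottle_mid (a point): Centre, half-way up (39 mm over its foot), of the bottle for the narrow gap: the taller of two small unlabelled round bottles, 34 mm across, 78 mm high, about 0.05 kg, loose on the bench; body straight up to about 50 mm. The other one (27 mm across, 50 mm high) is a bystander. z along its axis, up.
Not all that is in view belongs to the job. Leave any black or pink look-alike of the timer alone.

How it is judged:
At the end, for the whole second after the job is handed in: Shorter labelled bottle in the wide gap and taller small bottle in the narrow gap: foot within 6 mm of the box floor, within 10 degrees of upright, at rest, centre within 35 mm (across) and 24 mm (along) of the gap's centre; the timer lies flat between them (x of bottle_mid in the frame of kit_box between -0.035 and 0.035 m and y of bottle_mid in the frame of kit_box between 0.033 and 0.081 m and z of bottle_mid in the frame of kit_box between 0.052 and 0.064 m and angle between each of bottle_mid, small_bottle_mid, timer's own z axis and vertical below 0.17 rad and linear speed of each of bottle, small_bottle below 0.03 m/s and x of small_bottle_mid in the frame of kit_box between -0.035 and 0.035 m and y of small_bottle_mid in the frame of kit_box between -0.092 and -0.044 m and z of small_bottle_mid in the frame of kit_box between 0.036 and 0.048 m and z of timer in the frame of kit_box between -0.002 and 0.009 m and y of timer in the frame of kit_box between -0.045 and 0.025 m); the robot touches nothing.
It fails at once if a bottle is banged or dropped into the box (contact force between any of bottle, small_bottle and kit_box above 60 N).
It also fails if it takes over 64 s, if anything falls off the work surface, if the arm or the gripper's body presses on something with over 40 N, if the wrist force passes 120 N, or if a joint passes its speed limit or range.

### The arm

A 6-joint arm with a two-finger parallel gripper is mounted at the origin on a cart in front of the work surface, level with it; the furniture and walls round the work are solid. World frame = base frame: x ahead of the robot, y to its left, z up, the work surface at z = 0. Lengths are in m, angles in rad, forces in N, time in s.
With the tool pointing down it reaches from about 0.35 to 0.975 m from the base axis. Payload 4.9 kg.
Tool frame: the origin (TCP) lies at the very end of the fingers, on their centre line; the grasp point (between the pads) lies 19 mm behind it (ctrl.pinch_z is the distance from the TCP to the grasp point, in m); z points along the fingers, y is the direction in which the jaws open and shut (so a half turn about z gives the same grasp; the last joint's range is limited). The gripper opens to 85 mm and grips with 20 to 120 N. Pads are 22 mm wide; open, the fingers measure 114 mm over their backs; the gripper's body (76 mm by 85 mm) begins 54 mm behind the grasp point. The pads swing forward as they close: fully open they stand 13 mm farther back than shut.
Start: joints at [-1.428, 0.053, 1.613, -0, 1.476, -0.119], TCP at [0.162, -0.604, 0.231] pointing down, gripper open.
Joint ranges: [-3.01, 3.01], [-1.01, 2.22], [0.06, 2.58], [-1.02, 4.17], [0.09, 2.62], [-3.14, 3.14]. Speed limits (rad/s): [2.57, 2.57, 3.14, 3.14, 3.14, 3.14].

### API

Orientations are given as a rotation vector (axis times angle).
In Python, from station import ctrl gives the robot as it stands.
- The arm moves only by the tool carry_out, never from a script. Its argument "series" is a list of rows, each a list of 7 numbers: the shift along the world's x, y, z each as a share of 0.025 m, from -1 to 1, then the turn, a rotation vector about the world's x, y, z each as a share of 0.1 rad, from -1 to 1, then the opening, from 0 (shut) to 1 (fully open). A call has 1 to 12 rows; each row shifts and turns the commanded pose from where the row before left it; what a row does not reach is not made up. A row lasts 1/10 s, in which the tool goes at most 50 mm and 8.59 degrees, less where a joint would pass 70% of its speed; a pose out of reach is approached as far as the arm can. A call with a number of a shift or a turn outside -1 to 1 is refused whole. A call with a gripper value outside its range is refused whole. The fingers move at their own pace and stop on an object; "grip_force" is the grip in N (left out, the last holds). Time passes only in rows, so rows that do not move let the fingers close. It gives the time, the measured TCP pose, the force and the opening at its end, in the units of the state.
- ctrl.get_obs(): the state, without advancing time (a new reading comes with each control period).
- ctrl.get_image(name): name is "scene" or "top" or "wrist"; returns a dict with "frame" (400x640x3 uint8, blue, green, red), "fx", "fy", "cx", "cy" (pixels), "R" (3x3) and "t" (3): a world point X has camera coordinates R X + t; the wrist camera has in their place "hand_eye" (4x4, takes a point from camera to tool coordinates, whose origin is the TCP and whose axes are the flange's). Camera axes: x right, y down, z forward; pixel columns grow to the right and rows downward; lengths in m; the calibration is good to about 2 mm. A picture is of the moment at which its call begins: read the wrist's pose just before it. There is no depth.
- ctrl.finish_job(): hands the job in, once; it reports no verdict.
Trained networks look in a picture, given as the dict that the camera call returned (one of the last four; its "shot" number tells which), for a name from the list of things; names that differ only in an ending like _2 or _b are one class to them, and where a whole thing is asked for, a point or a joint stands for the part that bears it (a point fixed in the world has none). Each returns a list of dicts, best first, with "p" (0 to 1); they miss things now and then, are a little off and sometimes report something else, mostly with a low value. They report only what shows in the picture. A call takes as long as a camera call. They do not tell look-alikes from the thing itself.
- ctrl.trace(picture, name): "mask" (400x640 bool, what is visible of it) and "rect" ([left, top, width, height] as shares, 0 to 1, of the picture: columns of its width, rows of its height, round what is visible of it).
- ctrl.mark_of(picture, name): "position" ([column, row] as shares, 0 to 1, of the picture: columns of its width, rows of its height: a listed point, or the origin of a listed thing).
The state is a dict: "t": time; "q": joint angles; "dq": joint speeds; "effort": joint torques, N m; "tool_pos": TCP position; "tool_rot": TCP orientation; "contact_force": force on the tool from outside, world axes, zero at the start; "wrist_torque": the same for the moment, N m; "opening": finger opening in m.
Only numpy, scipy, OpenCV 4.12 (cv2) and the standard library are available. Lean on these libraries where they do the work, as an engineer would, in place of code of your own. Each camera call takes 0.05 s, during which the arm holds its last target.

## Working session

There is one attempt and no reset: what is moved stays moved. The work goes in short steps, Python scripts to look and compute and a tool call to move; the robot and the scene stay as the last step left them, time stands still between calls to the robot, and variables do not carry over. Pictures are saved under pics/ and viewed, and the job is handed in when it is done.

Besides the shell and the picture viewer there is one more tool, called after "Call:" by a JSON object that holds its "name" and its "arguments", one argument or row to a line. carry_out: Moves the arm, as the interface text tells. Shift numbers are shares of 0.025 m and turn numbers shares of 0.1 rad, none past 1 either way. Its arguments: {"type":"object","properties":{"series":{"type":"array"},"grip_force":{"type":"number"}},"required":["series"]}

```bash
mkdir -p pics; ls
cat > h.py <<'E'
import numpy as np,cv2
from station import ctrl
def K(p): return np.array([[p['fx'],0,p['cx']],[0,p['fy'],p['cy']],[0,0,1.]])
def cast(p,uv,z):
    d=np.linalg.inv(K(p))@np.array([uv[0],uv[1],1.]); R=np.array(p['R']);t=np.array(p['t'])
    o=-R.T@t; d=R.T@d; return o+d*(z-o[2])/d[2]
def proj(p,X):
    c=np.array(p['R'])@np.array(X)+np.array(p['t']); return K(p)@c/c[2]
E
python3 - <<'E'
from h import *
o=ctrl.get_obs();print(o['t'],o['tool_pos'],o['tool_rot'],o['opening'])
for n in['scene','top']:
    p=ctrl.get_image(n);cv2.imwrite(f'pics/{n}0.png',p['frame'])
    print(n,p['fx'],-np.array(p['R']).T@p['t'])
    for k,z in[('kit_box',0),('timer',.003),('bottle_mid',.055),('small_bottle_mid',.039)]:
        for m in ctrl.mark_of(p,k):
            uv=np.array(m['position'])*[640,400]; print(k,'mark',round(m['p'],2),uv.round(),cast(p,uv,z).round(4))
        for m in ctrl.trace(p,k):
            print(k,'rect',round(m['p'],2),(np.array(m['rect'])*[640,400,640,400]).round())
E
```

```text
pics
0.0 [ 0.16168021 -0.60307643  0.23005075] [-3.11264139e+00 -4.09808465e-01  4.05201597e-05] 0.0854555691745134
scene 511.17007582561706 [0.08749476 0.80680759 0.98085327]
kit_box mark 0.9 [293. 256.] [0.5239 0.0753 0.    ]
timer mark 0.68 [241. 250.] [0.6537 0.1131 0.003 ]
timer mark 0.6 [295. 254.] [0.5207 0.0694 0.003 ]
timer rect 0.97 [315. 287.  32.  24.]
timer rect 0.89 [283. 241.  25.  25.]
timer rect 0.75 [227. 235.  33.  26.]
bottle_mid mark 0.59 [383. 155.] [ 0.4327 -0.3358  0.055 ]
bottle_mid rect 0.92 [374. 134.  17.  39.]
small_bottle_mid mark 0.5 [370. 198.] [ 0.4076 -0.1622  0.039 ]
small_bottle_mid rect 0.62 [364. 186.   9.  25.]
top 362.69043859281817 [ 0.42070969 -0.08456316  0.91287332]
kit_box mark 0.82 [258. 192.] [0.5241 0.0888 0.    ]
kit_box rect 0.61 [221. 170.  82.  43.]
timer mark 0.96 [249. 144.] [0.6487 0.1154 0.003 ]
timer mark 0.65 [262. 193.] [0.5225 0.0798 0.003 ]
timer mark 0.62 [231. 243.] [0.3938 0.1519 0.003 ]
timer mark 0.61 [258. 196.] [0.5141 0.0884 0.003 ]
timer rect 0.92 [213. 232.  30.  32.]
timer rect 0.6 [235. 126.  28.  32.]
timer rect 0.58 [252. 179.  27.  23.]
bottle_mid mark 0.81 [435. 227.] [ 0.4426 -0.3407  0.055 ]
bottle_mid rect 0.81 [420. 217.  27.  24.]
small_bottle_mid mark 0.76 [355. 238.] [ 0.4115 -0.1531  0.039 ]
small_bottle_mid rect 0.76 [344. 227.  20.  18.]
```

View pics/scene0.png

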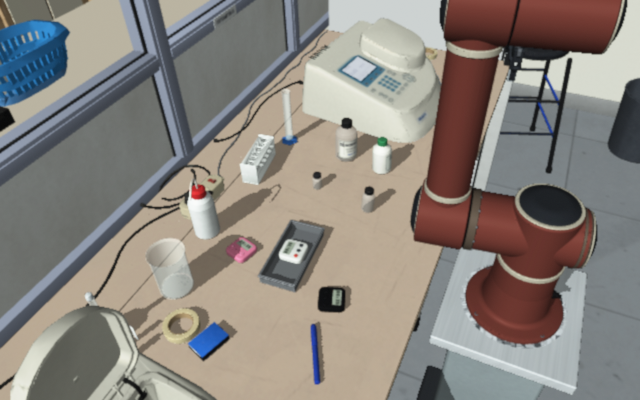

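View pics/top0.png

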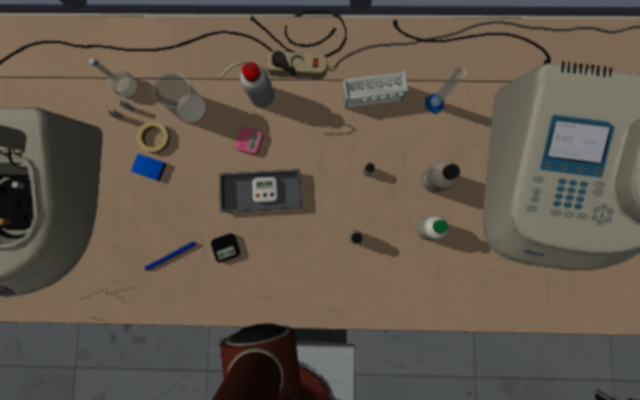

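```bash
cat > m.py <<'E'
from h import *
from scipy.optimize import least_squares
P={n:ctrl.get_image(n) for n in['scene','top']}
def sil(p,x,y,prof):
    a=np.linspace(0,2*np.pi,40);pts=[]
    for r,z in prof:
        for t in a: pts.append(proj(p,[x+r*np.cos(t),y+r*np.sin(t),z])[:2])
    pts=np.array(pts); mn=pts.min(0);mx=pts.max(0); return np.r_[mn,mx]
D={'bottle_mid':([(.028,0),(.028,.065),(.015,.09),(.015,.110)],(.437,-.338)),'small_bottle_mid':([(.017,0),(.017,.05),(.012,.06),(.012,.078)],(.41,-.157))}
if __name__=='__main__':
    for k,(prof,x0) in D.items():
        R={}
        for n,p in P.items():
            m=ctrl.trace(p,k)
            for e in m:
                ys,xs=np.nonzero(e['mask']); R[n]=np.array([xs.min(),ys.min(),xs.max()+1,ys.max()+1.]);print(k,n,e['p'],R[n]);break
        f=lambda q:np.concatenate([sil(P[n],*q,prof)-R[n] for n in R])
        s=least_squares(f,x0,loss='soft_l1');print(s.x.round(4),s.fun.round(1))
        for n in R:
            s1=least_squares(lambda q:sil(P[n],*q,prof)-R[n],x0,loss='soft_l1');print(n,s1.x.round(4),s1.fun.round(1))
    for n,p in P.items():
        for e in ctrl.trace(p,'kit_box')[:1]:
            c=max(cv2.findContours(e['mask'].astype('uint8'),0,2)[0],key=cv2.contourArea)[:,0]
            w=np.array([cast(p,u+.0,.028)[:2] for u in c],dtype='float32')
            print(n,'box',e['p'],cv2.minAreaRect(w*1000))
    p=P['top'];cv2.imwrite('pics/topz.png',cv2.resize(p['frame'][150:260,200:320],None,fx=6,fy=5.4,interpolation=2))
    p=P['scene'];cv2.imwrite('pics/scz.png',cv2.resize(p['frame'][120:300,250:410],None,fx=5,fy=3.3,interpolation=2))
E
python3 m.py
```

```text
bottle_mid scene 0.89 [372. 136. 391. 175.]
bottle_mid top 0.96 [417. 216. 449. 240.]
[ 0.4386 -0.3385] [-0.7 -0.7  0.5 -0.9 -0.4  0.  -0.2  0.3]
scene [ 0.4372 -0.335 ] [-0.6  0.1  0.6 -0.1]
top [ 0.439  -0.3391] [-0.1 -0.1  0.1  0.1]
small_bottle_mid scene 0.6 [361. 188. 374. 213.]
small_bottle_mid top 0.46 [348. 230. 364. 245.]
[ 0.4137 -0.1566] [-0.2 -3.1  0.   0.4  0.   0.4 -0.3 -0.1]
scene [ 0.4119 -0.1523] [-0.1 -1.9  0.1  1.6]
top [ 0.414 -0.157] [ 0.2  0.3 -0.1 -0.3]
scene box 0.67 ((519.4564208984375, 89.32920837402344), (103.62196350097656, 214.63999938964844), 3.98386549949646)
top box 0.87 ((524.624267578125, 80.51859283447266), (97.4616928100586, 200.89031982421875), 3.825350284576416)
```

View pics/topz.png

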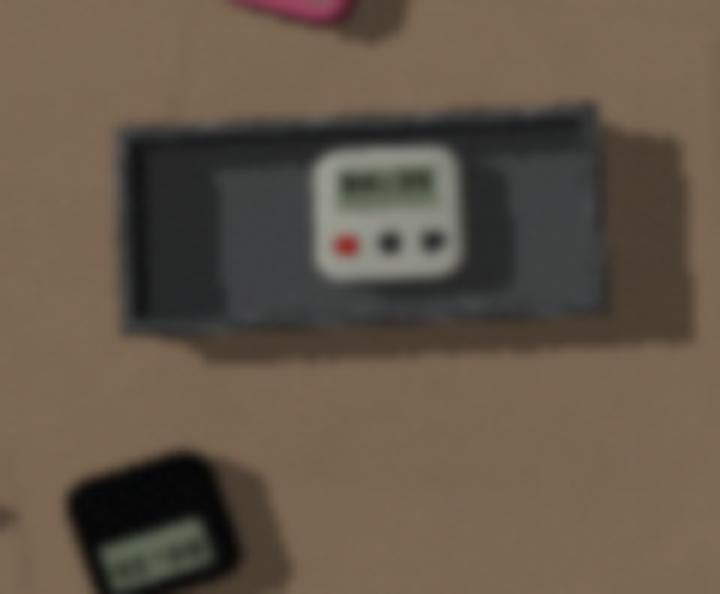

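Call:
{"name": "carry_out", "arguments": {
  "series": [
    [0.4,1,0,0,0,0,1],
    [0.5,1,0,0,0,0,1],
    [0.6,1,0,0,0,0,1],
    [0.9,1,0,0,0,0,1],
    [1,1,0,0,0,0,1],
    [1,1,0,0,0,0,1],
    [1,1,0,0,0,0,1],
    [1,1,0,0,0,0,1],
    [1,1,0,0,0,0,1],
    [1,0.8,0,0,0,0,1],
    [1,0.4,0,0,0,0,1],
    [1,0.3,0,0,0,0,1]
  ]
}}

```text
t: 2.5
tool_pos: [0.4228, -0.3402, 0.2316]
tool_rot: [3.114, 0.411, 0.001]
contact_force: [-0.3, 0.1, -0.1]
opening: 0.0855
```

```bash
cat >> h.py <<'E'
from scipy.spatial.transform import Rotation as Ro
def wrist():
    o=ctrl.get_obs(); p=ctrl.get_image('wrist'); T=np.eye(4);T[:3,:3]=Ro.from_rotvec(o['tool_rot']).as_matrix();T[:3,3]=o['tool_pos']
    M=np.linalg.inv(T@np.array(p['hand_eye'])); q=p; q['R']=M[:3,:3];q['t']=M[:3,3]; return o,q
E
python3 - <<'E'
from h import *
print(ctrl.pinch_z)
o,p=wrist();print(o['tool_pos'],o['tool_rot'],-np.array(p['R']).T@p['t'],p['fx'])
cv2.imwrite('pics/w1.png',p['frame'])
for k,z in[('bottle_mid',.055),('small_bottle_mid',.039)]:
    for m in ctrl.mark_of(p,k):
        uv=np.array(m['position'])*[640,400]; print(k,'mark',round(m['p'],2),uv.round(),cast(p,uv,z).round(4))
p=ctrl.get_image('top');print(p['cx'],p['cy'])
for u in [(219.7,173.7),(299.5,169.4),(300.8,208.3),(220.8,211.5)]: print(cast(p,u,.028).round(4))
E
```

```text
0.0187
[ 0.42282742 -0.34016526  0.23158408] [3.11404267e+00 4.11274805e-01 5.48855593e-04] [ 0.49775172 -0.32013781  0.37421817] 359.77048618362016
small_bottle_mid mark 0.72 [132. 129.] [ 0.4165 -0.1585  0.039 ]
319.3304946792411 197.03060536668514
[0.5656 0.1813 0.028 ]
[ 0.579  -0.0167  0.028 ]
[ 0.4826 -0.022   0.028 ]
[0.4717 0.1744 0.028 ]
```

View pics/w1.png

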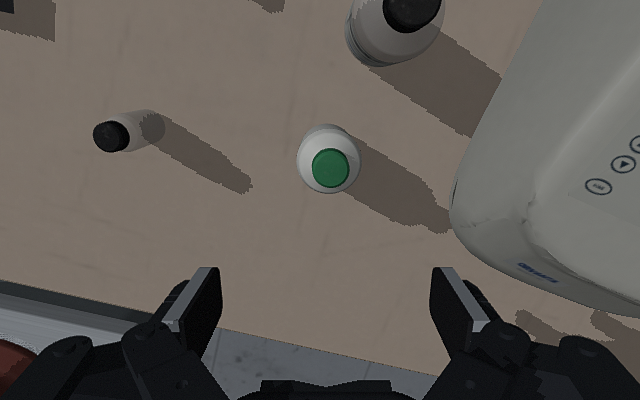

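Run:
```python
from h import *
o,p=wrist()
print(cast(p,(331,168),.110).round(4),cast(p,(329,160),.065).round(4), cast(p,(111,136),.078))
from m import sil,D
print(sil(p,.4386,-.3385,D['bottle_mid'][0]).round(0), sil(p,.4145,-.157,D['small_bottle_mid'][0]).round(0))
```

```text
[ 0.4424 -0.34    0.11  ] [ 0.4394 -0.3397  0.065 ] [ 0.41459825 -0.16208965  0.078     ]
[295. 121. 360. 192.] [ 90. 108. 166. 150.]
```

Call:
{"name": "carry_out", "arguments": {
  "series": [
    [0.35,0.02,-0.5,0,0,0,1],
    [0.34,0.02,-1,0,0,0,1],
    [0,0,-1,0,0,0,1],
    [0,0,-1,0,0,0,1],
    [0,0,-1,0,0,0,1],
    [0,0,-1,0,0,0,1],
    [0,0,-0.8,0,0,0,1],
    [0,0,-0.5,0,0,0,1],
    [0,0,-0.3,0,0,0,1],
    [0,0,0,0,0,0,1]
  ]
}}

```text
t: 3.85
tool_pos: [0.4385, -0.3398, 0.0527]
tool_rot: [-3.113, -0.409, 0.002]
contact_force: [-0.1, -0.2, -0.2]
opening: 0.0858
```

Run:
```python
from h import *
o,p=wrist();print(o['tool_pos'],o['contact_force'])
cv2.imwrite('pics/w2.png',p['frame'])
p=ctrl.get_image('scene');cv2.imwrite('pics/s2.png',cv2.resize(p['frame'][60:220,290:470],None,fx=4,fy=3.7))
```

```text
[ 0.43847006 -0.33984831  0.05269718] [-0.11003593 -0.17924283 -0.22855706]
```

View pics/w2.png

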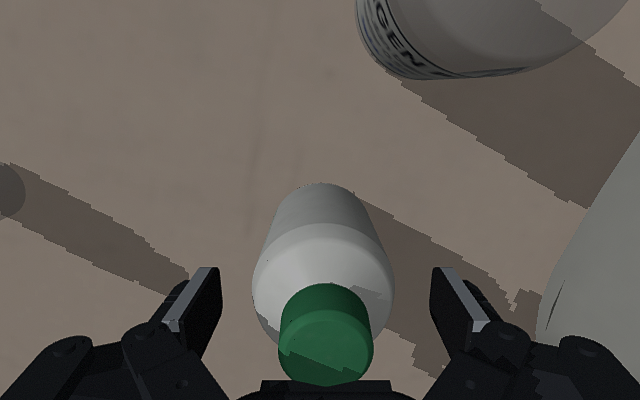

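View pics/s2.png

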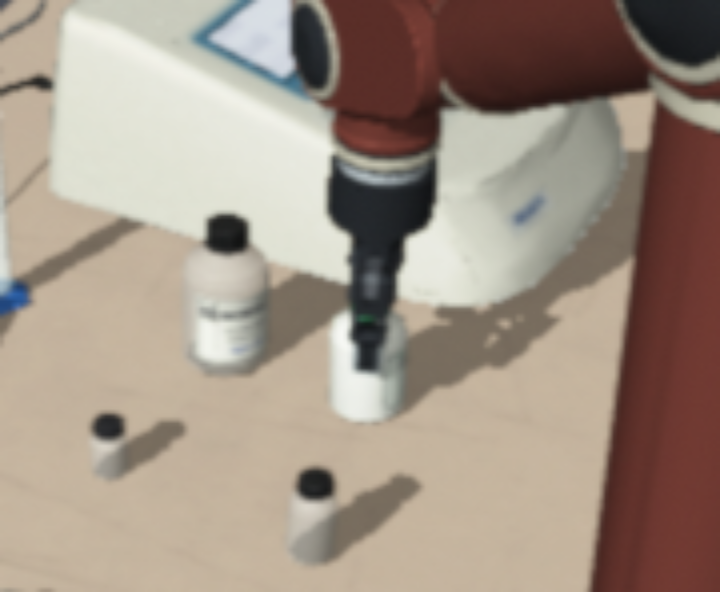

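Call:
{"name": "carry_out", "arguments": {
  "series": [
    [0.04,0,-0.2,0,0,0,1],
    [0,0,-0.23,0,0,0,1],
    [0,0,0,0,0,0,1],
    [0,0,0,0,0,0,0.6],
    [0,0,0,0,0,0,0.5],
    [0,0,0,0,0,0,0.4],
    [0,0,0,0,0,0,0.3],
    [0,0,0,0,0,0,0.3],
    [0,0,0,0,0,0,0.3],
    [0,0,0,0,0,0,0.3]
  ],
  "grip_force": 40
}}

```text
t: 4.95
tool_pos: [0.4403, -0.3403, 0.0436]
tool_rot: [3.115, 0.41, 0.001]
contact_force: [-0.0, 3.2, 4.8]
opening: 0.0545
```

Call:
{"name": "carry_out", "arguments": {
  "series": [
    [0,0,0,0,0,0,0.1],
    [0,0,0.2,0,0,0,0.1],
    [0,0,0.5,0,0,0,0.1],
    [0,0,0.8,0,0,0,0.1],
    [0,0,1,0,0,0,0.1],
    [0,0,1,0,0,0,0.1],
    [0,0,1,0,0,0,0.1],
    [0,0,0.5,0,0,0,0.1],
    [0,0,0,0,0,0,0.1],
    [0,0,0,0,0,0,0.1]
  ]
}}

```text
t: 5.95
tool_pos: [0.4396, -0.3399, 0.1672]
tool_rot: [-3.114, -0.41, 0.001]
contact_force: [0.7, 0.7, -1.0]
opening: 0.0545
```

Run:
```python
from h import *
o,p=wrist();print(o['tool_pos'],o['contact_force'],o['opening'])
cv2.imwrite('pics/w3.png',p['frame'])
p=ctrl.get_image('scene');cv2.imwrite('pics/s3.png',cv2.resize(p['frame'][40:220,290:470],None,fx=4,fy=3.3))
c=np.array([.5247,.0793]);yaw=np.radians(3.3)
for y in(.057,-.068): print(c+[-np.sin(yaw)*y,np.cos(yaw)*y])
```

```text
[ 0.43960023 -0.33989548  0.16721439] [ 0.65695674  0.65864094 -0.97659978] 0.05454188094091793
[0.52141885 0.13620548]
[0.52861435 0.01141276]
```

View pics/s3.png

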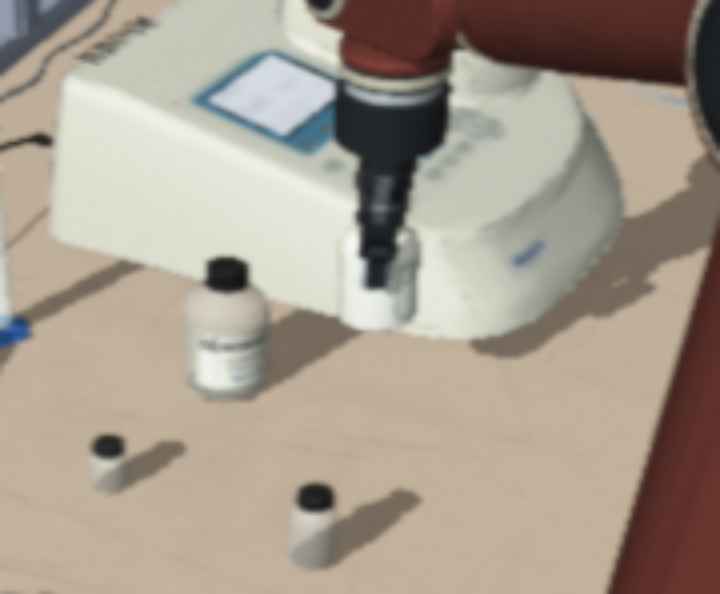

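View pics/w3.png

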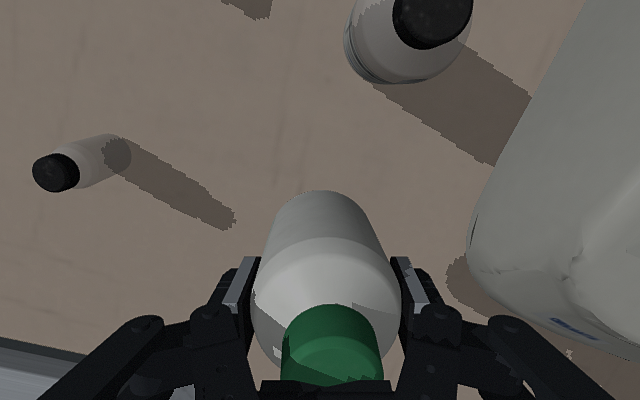

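Call:
{"name": "carry_out", "arguments": {
  "series": [
    [0,0.5,0.5,0,0,0,0.1],
    [0,0.8,0.5,0,0,0,0.1],
    [0,1,0.3,0,0,0,0.1],
    [0,1,0,0,0,0,0.1],
    [0,1,0,0,0,0,0.1],
    [0,1,0,0,0,0,0.1],
    [0,1,0,0,0,0,0.1],
    [0,1,0,0,0,0,0.1],
    [0,1,0,0,0,0,0.1],
    [0,1,0,0,0,0,0.1],
    [0,1,0,0,0,0,0.1],
    [0,1,0,0,0,0,0.1]
  ]
}}

```text
t: 7.25
tool_pos: [0.4394, -0.056, 0.2006]
tool_rot: [-3.114, -0.41, 0.001]
contact_force: [0.7, 0.9, -0.8]
opening: 0.0548
```

Call:
{"name": "carry_out", "arguments": {
  "series": [
    [0,1,0,0,0,0,0.1],
    [0,1,0,0,0,0,0.1],
    [0,1,0,0,0,0,0.1],
    [0,1,0,0,0,0,0.1],
    [0,0.7,0,0,0,0,0.1],
    [0,0.4,0,0,0,0,0.1],
    [0,0,0,0,0,0,0.1]
  ]
}}

```text
t: 7.95
tool_pos: [0.4395, 0.0709, 0.2005]
tool_rot: [-3.114, -0.413, 0.001]
contact_force: [0.2, -0.5, -1.4]
opening: 0.0542
```

Run:
```python
from h import *
o,p=wrist();print(o['tool_pos'],o['contact_force'],o['opening'])
cv2.imwrite('pics/w4.png',p['frame'])
for k,z in(('kit_box',0),('timer',.003)):
    for m in ctrl.mark_of(p,k):
        uv=np.array(m['position'])*[640,400]; print(k,'mark',round(m['p'],2),uv.round(),cast(p,uv,z).round(4))
np.savez('w4.npz',R=p['R'],t=p['t'],k=[p['fx'],p['fy'],p['cx'],p['cy']])
```

```text
[0.43953816 0.07087365 0.20052181] [ 0.20288268 -0.5107611  -1.41615211] 0.05421800950262619
timer mark 0.94 [352.  78.] [0.5288 0.0701 0.003 ]
timer mark 0.88 [221. 202.] [0.3827 0.1629 0.003 ]
```

View pics/w4.png

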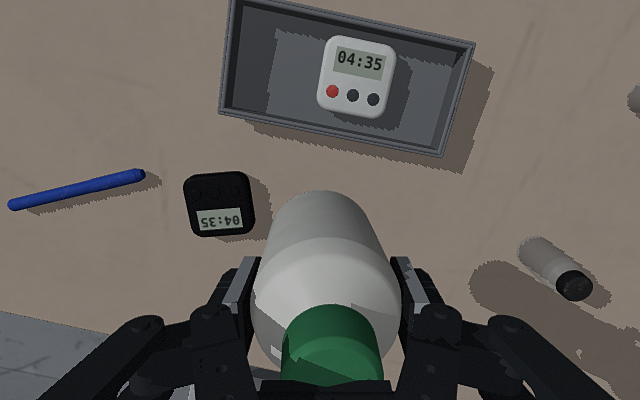

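Run:
```python
from h import *
d=np.load('w4.npz');k=d['k'];p=dict(R=d['R'],t=d['t'],fx=k[0],fy=k[1],cx=k[2],cy=k[3])
a,b,c=[cast(p,u,.028) for u in((219.5,108),(443,153),(474,42))];print(a,b,c,np.linalg.norm(a-b),np.linalg.norm(b-c))
cen=(a+c)/2;v=a-b;print(cen,np.degrees(np.arctan2(-v[0],v[1])))
v=v[:2]/np.linalg.norm(v[:2])
print(cen[:2]+v*.057,cen[:2]-v*.068)
t=[cast(p,u,.022) for u in((325,36),(397,45),(386,118),(316,109))];print('timer',np.mean(t,0), (np.mean(t,0)-cen)[:2]@v)
print('cap',cast(p,(574,285),.078))
```

```text
[0.47475746 0.17332243 0.028     ] [ 0.48835284 -0.02351004  0.028     ] [ 0.57937323 -0.01545325  0.028     ] 0.1973014344830063 0.09137626941905128
[0.52706534 0.07893459 0.028     ] 3.9511916055015646
[0.52313766 0.1357991 ] [0.53175099 0.01109622]
timer [0.52838893 0.06797503 0.022     ] -0.011024707609363171
cap [ 0.41703417 -0.15051207  0.078     ]
```

Call:
{"name": "carry_out", "arguments": {
  "series": [
    [0.5,0.4,0,0,0,0,0.1],
    [0.8,0.7,0,0,0,0,0.1],
    [0.8,0.7,0,0,0,0,0.1],
    [0.7,0.5,-0.3,0,0,0,0.1],
    [0.53,0.31,-0.6,0,0,0,0.1],
    [0,0,-1,0,0,0,0.1],
    [0,0,-1,0,0,0,0.1],
    [0,0,-0.8,0,0,0,0.1],
    [0,0,-0.5,0,0,0,0.1],
    [0,0,-0.22,0,0,0,0.1],
    [0,0,0,0,0,0,0.1]
  ]
}}

```text
t: 9.2
tool_pos: [0.5232, 0.1346, 0.0897]
tool_rot: [3.115, 0.409, -0.001]
contact_force: [0.0, -0.2, -1.8]
opening: 0.0541
```

Run:
```python
from h import *
o,p=wrist();print(o['tool_pos'],o['contact_force'],o['opening'])
cv2.imwrite('pics/w5.png',p['frame'])
p=ctrl.get_image('scene');cv2.imwrite('pics/s5.png',cv2.resize(p['frame'][160:310,220:370],None,fx=4,fy=4))
```

```text
[0.52315152 0.13460629 0.08968499] [ 0.0320499  -0.18652726 -1.80642031] 0.05410586970298703
```

View pics/s5.png

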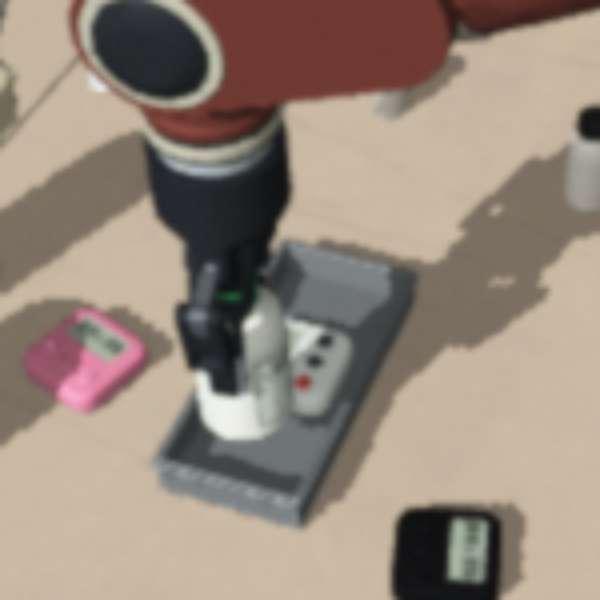

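View pics/w5.png

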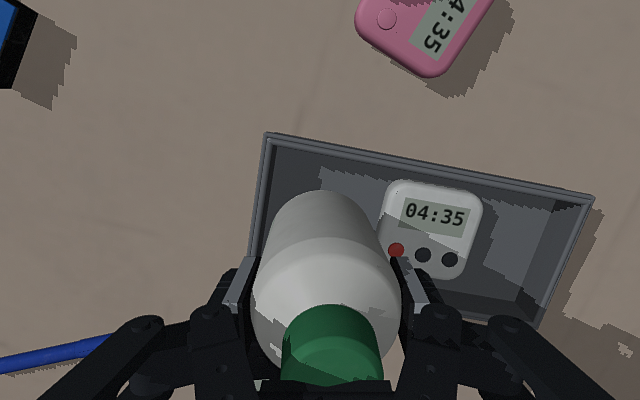

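Run:
```python
from h import *
o,p=wrist()
a,b=[cast(p,u,.028) for u in((264,132),(594,196))];print(a,b,np.linalg.norm(a-b))
v=(a-b)[:2]/np.linalg.norm((a-b)[:2]); n=np.array([v[1],-v[0]])
cen=(a+b)[:2]/2-n*.046;print(cen,cen+v*.057,np.degrees(np.arctan2(-v[0],v[1])))
print('timer left edge', [((cast(p,u,.022)[:2]-cen)@v) for u in((389,185),(378,238))])
```

```text
[0.56699944 0.18213714 0.028     ] [ 0.58114994 -0.01626742  0.028     ] 0.1989085372722088
[0.52819124 0.07966239] [0.52413622 0.13651797] 4.079510784716676
timer left edge [np.float64(0.021116196520099766), np.float64(0.01953892213150052)]
```

Call:
{"name": "carry_out", "arguments": {
  "series": [
    [0.02,0.06,-0.3,0,0,0,0.1],
    [0,0,-0.4,0,0,0,0.1],
    [0,0,-0.4,0,0,0,0.1],
    [0,0,-0.2,0,0,0,0.1],
    [0,0,-0.1,0,0,0,0.1],
    [0,0,-0.1,0,0,0,0.1],
    [0,0,0,0,0,0,0.1]
  ]
}}

```text
t: 10.05
tool_pos: [0.5236, 0.1365, 0.0523]
tool_rot: [-3.115, -0.41, 0.001]
contact_force: [-0.4, 0.7, -1.9]
opening: 0.0543
```

Call:
{"name": "carry_out", "arguments": {
  "series": [
    [0,0,-0.05,0,0,0,0.1],
    [0,0,-0.05,0,0,0,0.1],
    [0,0,-0.05,0,0,0,0.1],
    [0,0,0,0,0,0,0.1]
  ]
}}

```text
t: 10.45
tool_pos: [0.5237, 0.1365, 0.0487]
tool_rot: [-3.115, -0.41, 0.0]
contact_force: [-0.4, -0.1, -1.8]
opening: 0.0546
```

Call:
{"name": "carry_out", "arguments": {
  "series": [
    [0,0,-0.03,0,0,0,0.1],
    [0,0,-0.03,0,0,0,0.1],
    [0,0,0,0,0,0,0.1]
  ]
}}

```text
t: 10.75
tool_pos: [0.5237, 0.1366, 0.0472]
tool_rot: [-3.115, -0.41, 0.0]
contact_force: [0.4, 0.4, -2.2]
opening: 0.0542
```

Call:
{"name": "carry_out", "arguments": {
  "series": [
    [0,0,-0.03,0,0,0,0.1],
    [0,0,-0.02,0,0,0,0.1],
    [0,0,0,0,0,0,0.1]
  ]
}}

```text
t: 11.05
tool_pos: [0.5241, 0.1366, 0.0466]
tool_rot: [-3.115, -0.41, -0.001]
contact_force: [-1.8, 0.3, 3.6]
opening: 0.0546
```

Call:
{"name": "carry_out", "arguments": {
  "series": [
    [0,0,0,0,0,0,0.7],
    [0,0,0,0,0,0,0.8],
    [0,0,0,0,0,0,1],
    [0,0,0,0,0,0,1],
    [0,0,0,0,0,0,1],
    [0,0,0.3,0,0,0,1],
    [0,0,0.7,0,0,0,1],
    [0,0,1,0,0,0,1],
    [0,0,1,0,0,0,1],
    [0,0,1,0,0,0,1],
    [0,0,1,0,0,0,1],
    [0,0,1,0,0,0,1]
  ]
}}

```text
t: 12.25
tool_pos: [0.5237, 0.1366, 0.1978]
tool_rot: [3.115, 0.41, 0.001]
contact_force: [-0.0, -0.1, 0.3]
opening: 0.0853
```

Run:
```python
from h import *
o,p=wrist();print(o['t'],o['tool_pos'],o['contact_force'],o['opening'])
cv2.imwrite('pics/w6.png',p['frame'])
```

```text
12.25 [0.52372145 0.13655421 0.19778057] [-1.59944489e-04 -7.63403264e-02  3.14898625e-01] 0.08534528492197666
```

View pics/w6.png

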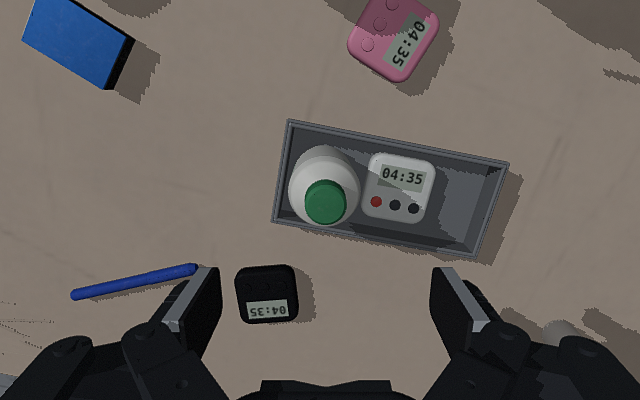

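Call:
{"name": "carry_out", "arguments": {
  "series": [
    [0,-0.7,0,0,0,0,1],
    [-0.4,-1,0,0,0,0,1],
    [-0.5,-1,0,0,0,0,1],
    [-0.5,-1,0,0,0,0,1],
    [-0.5,-1,0,0,0,0,1],
    [-0.5,-1,0,0,0,0,1],
    [-0.5,-1,0,0,0,0,1],
    [-0.5,-1,0,0,0,0,1],
    [-0.5,-1,0,0,0,0,1],
    [-0.5,-1,0,0,0,0,1],
    [-0.5,-1,0,0,0,0,1],
    [0,-1,0,0,0,0,1]
  ]
}}

```text
t: 13.5
tool_pos: [0.4003, -0.1568, 0.1964]
tool_rot: [3.114, 0.409, 0.001]
contact_force: [1.0, -0.8, -0.8]
opening: 0.0851
```

Call:
{"name": "carry_out", "arguments": {
  "series": [
    [0,0,0,0,0,0,1]
  ]
}}

```text
t: 13.6
tool_pos: [0.4009, -0.158, 0.1965]
tool_rot: [3.114, 0.404, 0.001]
contact_force: [-0.1, 0.3, -0.1]
opening: 0.0855
```

Run:
```python
from h import *
from m import sil,D
o,p=wrist();print(o['t'],o['tool_pos'])
cv2.imwrite('pics/w7.png',p['frame'])
for m in ctrl.mark_of(p,'small_bottle_mid'):
    uv=np.array(m['position'])*[640,400]; print(m['p'],uv,cast(p,uv,.039))
from scipy.optimize import least_squares
for e in ctrl.trace(p,'small_bottle_mid'):
    ys,xs=np.nonzero(e['mask']);r=np.array([xs.min(),ys.min(),xs.max()+1,ys.max()+1.])
    print(e['p'],r,least_squares(lambda q:sil(p,*q,D['small_bottle_mid'][0])-r,(.4145,-.156)).x)
```

```text
13.7 [ 0.40119829 -0.15604864  0.1962574 ]
0.89 [329.472 168.92 ] [ 0.413328   -0.15662575  0.039     ]
0.68 [310. 141. 352. 195.] [ 0.41434949 -0.15751529]
```

View pics/w7.png

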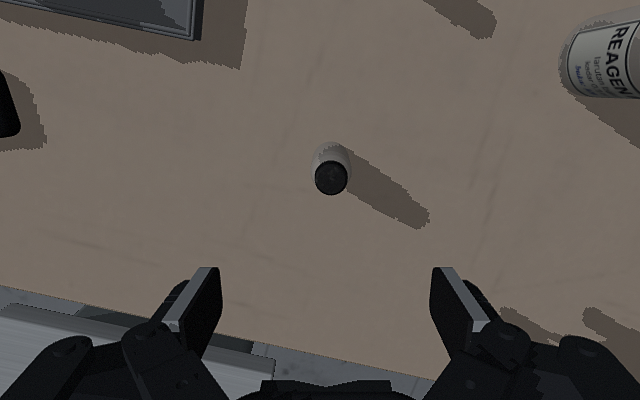

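Call:
{"name": "carry_out", "arguments": {
  "series": [
    [0.26,-0.02,-0.5,0,0,0,1],
    [0.26,-0.02,-1,0,0,0,1],
    [0,0,-1,0,0,0,1],
    [0,0,-1,0,0,0,1],
    [0,0,-1,0,0,0,1],
    [0,0,-1,0,0,0,1],
    [0,0,-0.7,0,0,0,1],
    [0,0,-0.4,0,0,0,1],
    [0,0,0,0,0,0,1]
  ]
}}

```text
t: 14.75
tool_pos: [0.4131, -0.1557, 0.029]
tool_rot: [-3.112, -0.411, 0.005]
contact_force: [0.4, -0.3, -0.4]
opening: 0.0855
```

Run:
```python
from h import *
o,p=wrist();print(o['t'],o['tool_pos'])
cv2.imwrite('pics/w8.png',p['frame'])
```

```text
14.75 [ 0.41306631 -0.15569142  0.02895648]
```

View pics/w8.png

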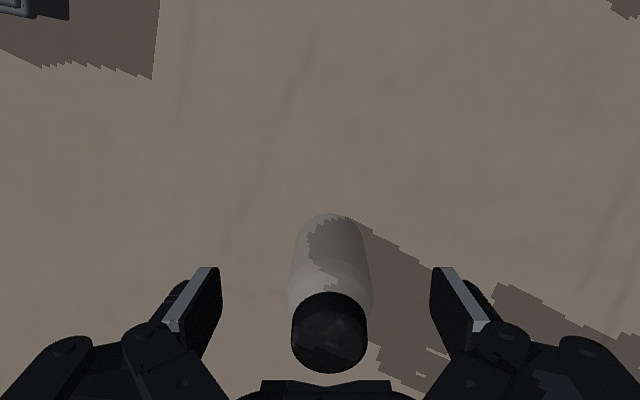

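Call:
{"name": "carry_out", "arguments": {
  "series": [
    [0.04,-0.05,0,0,0,0,0.7],
    [0,0,0,0,0,0,0.6],
    [0,0,0,0,0,0,0.5],
    [0,0,0,0,0,0,0.4],
    [0,0,0,0,0,0,0.3],
    [0,0,0,0,0,0,0.2],
    [0,0,0,0,0,0,0.1],
    [0,0,0,0,0,0,0.1],
    [0,0,0,0,0,0,0.1],
    [0,0,0,0,0,0,0.1]
  ],
  "grip_force": 25
}}

```text
t: 15.8
tool_pos: [0.4157, -0.1583, 0.0317]
tool_rot: [3.114, 0.41, 0.001]
contact_force: [-0.9, 1.6, 6.8]
opening: 0.0325
```

Call:
{"name": "carry_out", "arguments": {
  "series": [
    [0,0,0.2,0,0,0,0.1],
    [0,0,0.5,0,0,0,0.1],
    [0,0,0.8,0,0,0,0.1],
    [0,0,1,0,0,0,0.1],
    [0,0,1,0,0,0,0.1],
    [0,0,1,0,0,0,0.1],
    [0,0,1,0,0,0,0.1],
    [0,0,0.5,0,0,0,0.1],
    [0,0,0,0,0,0,0.1]
  ]
}}

```text
t: 16.7
tool_pos: [0.4164, -0.1589, 0.1836]
tool_rot: [3.112, 0.41, 0.006]
contact_force: [0.6, 0.5, -0.7]
opening: 0.0328
```

Run:
```python
from h import *
o,p=wrist();print(o['t'],o['tool_pos'],o['contact_force'],o['opening'])
cv2.imwrite('pics/w9.png',p['frame'])
p=ctrl.get_image('scene');cv2.imwrite('pics/s9.png',cv2.resize(p['frame'][130:280,280:430],None,fx=4,fy=4))
```

```text
16.7 [ 0.4163551  -0.15887711  0.18356127] [ 0.63086835  0.46330824 -0.69588945] 0.03277618266358606
```

View pics/w9.png

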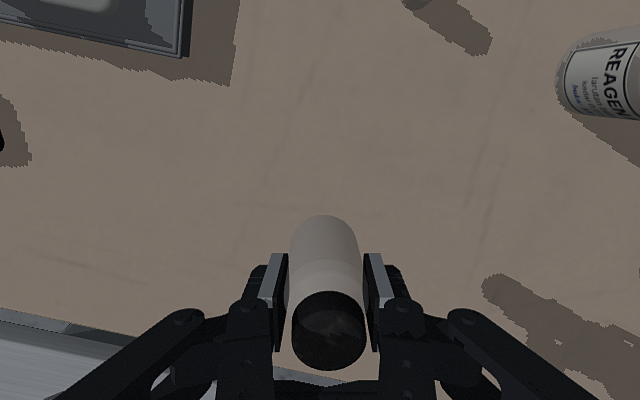

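View pics/s9.png

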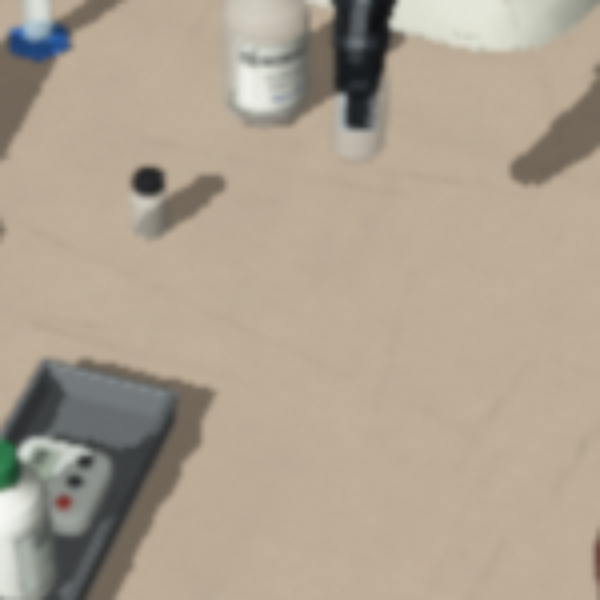

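Call:
{"name": "carry_out", "arguments": {
  "series": [
    [0.4,0.5,0,0,0,0,0.1],
    [0.6,0.9,0,0,0,0,0.1],
    [0.7,1,0,0,0,0,0.1],
    [0.7,1,0,0,0,0,0.1],
    [0.7,1,0,0,0,0,0.1],
    [0.7,1,0,0,0,0,0.1],
    [0.5,0.8,-0.4,0,0,0,0.1],
    [0.34,0.62,-0.8,0,0,0,0.1],
    [0,0,-1,0,0,0,0.1],
    [0,0,-1,0,0,0,0.1],
    [0,0,-0.6,0,0,0,0.1],
    [0,0,-0.34,0,0,0,0.1]
  ]
}}

```text
t: 18.0
tool_pos: [0.5292, 0.0125, 0.0744]
tool_rot: [-3.113, -0.41, 0.008]
contact_force: [0.5, -0.3, -1.0]
opening: 0.0328
```

Call:
{"name": "carry_out", "arguments": {
  "series": [
    [0,0,0,0,0,0,0.1],
    [0,0,0,0,0,0,0.1]
  ]
}}

```text
t: 18.2
tool_pos: [0.5318, 0.0121, 0.0782]
tool_rot: [3.115, 0.409, 0.002]
contact_force: [-0.0, 0.1, 0.4]
opening: 0.0328
```

Run:
```python
from h import *
o,p=wrist();print(o['t'],o['tool_pos'],o['contact_force'],o['opening'])
cv2.imwrite('pics/w10.png',p['frame'])
p=ctrl.get_image('scene');cv2.imwrite('pics/s10.png',cv2.resize(p['frame'][160:310,220:370],None,fx=4,fy=4))
```

```text
18.2 [0.53176795 0.01210691 0.07821237] [-0.03329675  0.13443317  0.41077332] 0.03278306096945305
```

View pics/w10.png

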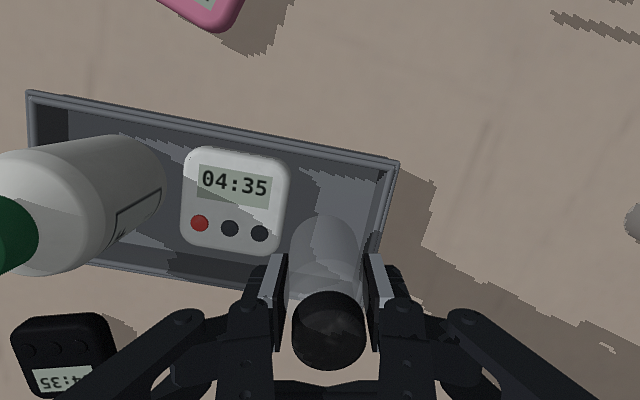

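View pics/s10.png

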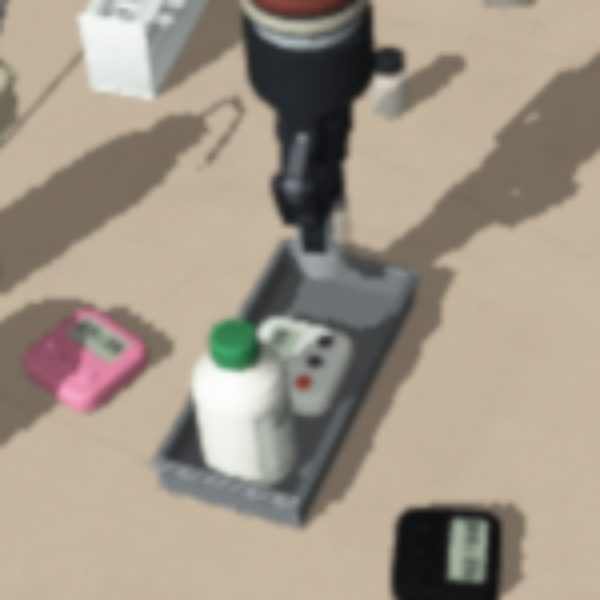

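Call:
{"name": "carry_out", "arguments": {
  "series": [
    [0,0,-0.3,0,0,0,0.1],
    [0,0,-0.4,0,0,0,0.1],
    [0,0,-0.4,0,0,0,0.1],
    [0,0,-0.2,0,0,0,0.1],
    [0,0,-0.1,0,0,0,0.1],
    [0,0,-0.06,0,0,0,0.1],
    [0,0,0,0,0,0,0.1],
    [0,0,0,0,0,0,0.1]
  ]
}}

```text
t: 19.1
tool_pos: [0.5316, 0.0123, 0.0414]
tool_rot: [3.115, 0.41, 0.001]
contact_force: [-0.4, 0.9, -0.2]
opening: 0.0328
```

Call:
{"name": "carry_out", "arguments": {
  "series": [
    [0,0,-0.05,0,0,0,0.1],
    [0,0,-0.05,0,0,0,0.1],
    [0,0,-0.03,0,0,0,0.1],
    [0,0,0,0,0,0,0.1]
  ]
}}

```text
t: 19.5
tool_pos: [0.5311, 0.0123, 0.0377]
tool_rot: [-3.115, -0.41, 0.0]
contact_force: [0.1, -0.5, -0.3]
opening: 0.0328
```

Call:
{"name": "carry_out", "arguments": {
  "series": [
    [0,0,-0.04,0,0,0,0.1],
    [0,0,-0.03,0,0,0,0.1],
    [0,0,-0.02,0,0,0,0.1],
    [0,0,0,0,0,0,0.1]
  ]
}}

```text
t: 19.9
tool_pos: [0.5312, 0.0123, 0.0354]
tool_rot: [-3.115, -0.41, 0.0]
contact_force: [0.3, 1.4, -1.2]
opening: 0.033
```

Call:
{"name": "carry_out", "arguments": {
  "series": [
    [0,0,-0.03,0,0,0,0.1],
    [0,0,-0.02,0,0,0,0.1],
    [0,0,0,0,0,0,0.1]
  ]
}}

```text
t: 20.2
tool_pos: [0.5316, 0.0123, 0.0348]
tool_rot: [-3.115, -0.41, -0.001]
contact_force: [-1.6, -0.2, 3.2]
opening: 0.0328
```

Call:
{"name": "carry_out", "arguments": {
  "series": [
    [0,0,0,0,0,0,0.45],
    [0,0,0,0,0,0,0.5],
    [0,0,0,0,0,0,0.7],
    [0,0,0,0,0,0,0.7],
    [0,0,0,0,0,0,0.7],
    [0,0,0.3,0,0,0,0.7],
    [0,0,0.7,0,0,0,0.7],
    [0,0,1,0,0,0,0.7],
    [0,0,1,0,0,0,0.7],
    [0,0,1,0,0,0,0.7],
    [0,0,1,0,0,0,0.7],
    [0,0,1,0,0,0,0.7]
  ]
}}

```text
t: 21.4
tool_pos: [0.5312, 0.0123, 0.186]
tool_rot: [3.114, 0.41, 0.001]
contact_force: [0.6, -0.1, 0.7]
opening: 0.0597
```

Call:
{"name": "carry_out", "arguments": {
  "series": [
    [-0.7,0,0.5,0,0,0,0.7],
    [-0.7,0,0,0,0,0,0.7],
    [-0.7,0,0,0,0,0,0.7],
    [0,0,0,0,0,0,0.7],
    [0,0,0,0,0,0,0.7]
  ]
}}

```text
t: 21.9
tool_pos: [0.4791, 0.0123, 0.1973]
tool_rot: [3.114, 0.41, 0.002]
contact_force: [-0.1, -0.9, -0.3]
opening: 0.0603
```

Run:
```python
from h import *
o,p=wrist();print(o['t'],o['tool_pos'],o['contact_force'],o['opening'])
cv2.imwrite('pics/w11.png',p['frame'])
c=np.array([.5276,.0793]);yv=np.array([-.0698,.9976]);xv=np.array([.9976,.0698])
for k,z in(('bottle_mid',.058),('small_bottle_mid',.042),('timer',.003)):
    for m in ctrl.mark_of(p,k):
        X=cast(p,np.array(m['position'])*[640,400],z)[:2]-c;print(k,round(m['p'],2),(X@xv).round(4),(X@yv).round(4))
p=ctrl.get_image('scene');cv2.imwrite('pics/s11.png',cv2.resize(p['frame'][160:310,220:370],None,fx=4,fy=4))
```

```text
21.9 [0.47906587 0.01231496 0.19734413] [-0.08068353 -0.93160116 -0.33733876] 0.06028698832981393
bottle_mid 0.82 0.0019 0.058
timer 0.93 -0.1402 0.0928
timer 0.9 -0.0008 -0.0108
```

View pics/w11.png

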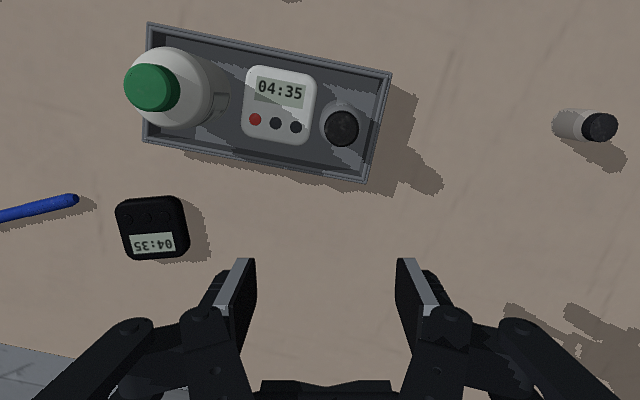

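View pics/s11.png

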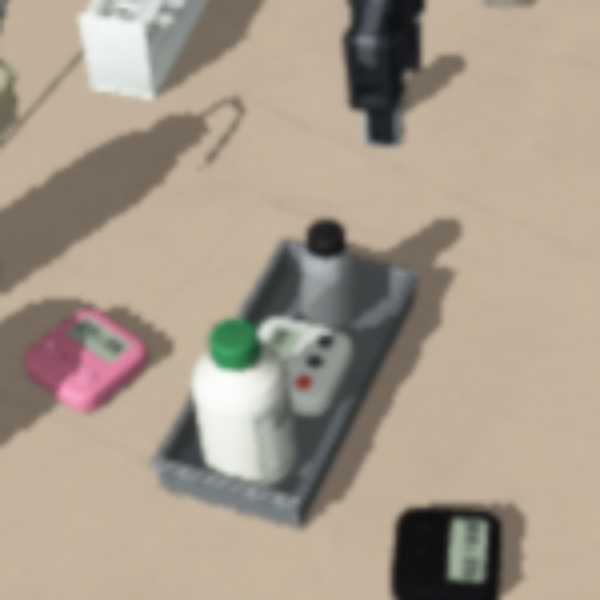

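Both bottles stand upright in their gaps (wrist picture: green cap at (152, 88), black cap at (341, 128)). The timer lies flat between them at (278, 105), and the gripper is clear.

Run:
```python
from h import *
o,p=wrist();c=np.array([.5276,.0793])
X=cast(p,(341,128),.081)[:2]-c;print('small cap in box',X@[.9976,.0698],X@[-.0698,.9976])
print(ctrl.finish_job())
```

```text
small cap in box -0.001585187031503389 -0.06492147472706043
the job is handed in; nothing more can be done
None
```

I packed both bottles into the kit box and handed the job in at about 22 s of the 64 s allowed. The hand-in gives no verdict, so the result below rests on my own last checks.

| Item | Measured in the box frame (x, y) | Target |
|---|---|---|
| Shorter labelled bottle (green cap) | about +2, +58 mm | 0, +57 mm (wide gap) |
| Taller small bottle | about -2, -65 mm | 0, -68 mm (narrow gap) |
| Timer | y about -11 mm | between the gaps, y -42 to +20 mm |

- **Set-down:** each bottle was lowered in small steps until the wrist force changed by only about 4–6 N. I then opened the gripper and moved it clear.
- **Pictures:** the last wrist and scene views show both bottles upright, the timer flat between them and the robot touching nothing.
- **One check failed:** in the final wrist picture the network did not find the small bottle. I worked out its position from the pixel of its cap instead.

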